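Raise the hood sash to the pointer and start the fan

ROBOT

A 6-joint arm with a two-finger parallel gripper is mounted at the origin on a cart in front of the work surface, level with it; the furniture and walls round the work are solid. World frame = base frame: x ahead of the robot, y to its left, z up, the work surface at z = 0. Lengths are in m, angles in rad, forces in N, time in s.
With the tool pointing down it reaches from about 0.375 to 0.9 m from the base axis. Payload 3.1 kg.
Tool frame: the origin (TCP) lies midway between the tips of the shut fingers; the grasp point (between the pads) lies 19 mm behind it (manip.tcp_to_grasp is the distance from the TCP to the grasp point, in m); z points along the fingers, y is the line along which they close (so a half turn about z gives the same grasp; the last joint's range is limited). The gripper opens to 85 mm and grips with 20 to 120 N. Pads are 22 mm wide; open, the fingers measure 114 mm over their backs; the gripper's body (76 mm by 85 mm) begins 54 mm behind the grasp point. The pads swing forward as they close: fully open they stand 13 mm farther back than shut.
Start: joints at [0.925, 0.527, 1.433, -0, 1.181, -0.178], TCP at [0.281, 0.558, 0.231] pointing down, gripper open.
Joint ranges: [-3.08, 3.08], [-0.75, 2.2], [0.22, 2.44], [-1.43, 4.57], [0, 2.65], [-2.85, 2.85]. Speed limits (rad/s): [2.79, 2.79, 3.14, 3.14, 3.14, 3.14].

INTERFACE

Orientations are given as a unit quaternion [x, y, z, w].
In Python, from station import manip gives the robot as it stands. The module is installed in compiled form; this text tells all that it offers.
- The arm moves only by the shell command python3 -m crank 'ROWS' [OPENING] [FORCE]. ROWS is JSON, a list of rows, each a list of 2 entries, a list of its own where there are three numbers: the shift along the tool's x, y, z in cm, then the turn about the tool's z in degrees. In form: [[[x, y, z], spin], ...]. A call has 1 to 10 rows; each row is the pose to reach, as a shift and turn from the pose commanded when the call began, along the tool's axes at that moment; what a row does not reach only later rows make up. A row lasts 1/10 s, in which the tool goes at most 50 mm and 8.59 degrees, less where a joint would pass 70% of its speed; a pose out of reach is approached as far as the arm can. A call with a gripper value outside its range is refused whole. OPENING is the finger opening in cm, from 0 to 8.54, set as the call begins (- or left out, the last holds). The fingers move at their own pace and stop on an object; FORCE is the grip in N (left out, the last holds). Time passes only in rows, so rows that repeat a pose let the fingers close. It gives the time, the measured TCP pose, the force and the opening at its end, in the units of the state.
- manip.sense(): the state, without advancing time (a new reading comes with each control period).
- manip.snapshot(name): name is "side" or "top" or "wrist"; returns the picture (480x640x3 uint8, red, green, blue); there is no depth.
- manip.camera_params(name): a dict with "fx", "fy", "cx", "cy" (pixels), "pose" (4x4, takes a point from camera to world coordinates). Camera axes: x right, y up, looking along -z (the intrinsics and any distortion apply to the point x, -y, -z); pixel columns grow to the right and rows downward; lengths in m; the calibration is good to about 2 mm. A picture is of the moment at which its call begins: read the wrist's pose just before it. camera_params takes no time and is no camera call; for the wrist camera it gives the pose at the moment of the call.
- manip.sign_off(): hands the job in, once; it reports no verdict.
The state is a dict: "t": time; "q": joint angles; "qd": joint speeds; "tau": joint torques, N m; "tcp_pos": TCP position; "tool_rot": TCP orientation; "force": force on the tool from outside, world axes, zero at the start; "ft_torque": the same for the moment, N m; "finger_gap": opening from 0.0 (shut) to 1.0 (fully open).
Only numpy, scipy, OpenCV 4.12 (cv2) and the standard library are available. Lean on these libraries where they do the work, as an engineer would, in place of code of your own. Each camera call takes 0.05 s, during which the arm holds its last target. There are 200 camera calls.

TASK

Ready the curing hood for a pour. With the fingertips, push its counterweighted window up from beneath the lip, without pinching the lip, and leave the window standing with its index bar level with the pointer clipped to the right-hand post; then press the button on the fan box fully down and let it come back up. Leave everything else where it stands.

Things in the scene. Friction and masses are not known exactly. Their poses are not given: they have to be found in the camera images.
- hood: Grey curing hood, fixed, 300 mm wide over two aluminium posts (28 mm wide, 450 high, pulleys to 467). Origin: on the worktop, midway between the posts, in the plane of their front faces; x points into the hood, away from the robot, y left, z up. Plinth 80 mm high, front at x = 30 mm; box back to x = 173, up to 308 mm, duct stub to 338.
- sash (a joint): Height of the sliding window above its lowest position in m, 0 to 0.18, growing upward; it starts between 0 and 0.03. It is balanced by weights in the posts and held by about 3 N of friction, so it moves with a push of 3 to 5 N and stays where it is left; released, it neither falls nor rises.
- lip_nose (a point): Middle of the lip's round front edge (radius 6 mm, 190 mm long along the hood's y). The lip: flat aluminium shelf 12 mm thick, 190 wide, at the window's bottom, its edge 42 mm in front of the posts, underside 6 mm below this point (92 mm above the worktop at window 0), free beneath. A fingertip beneath it, or a finger tilted 45 degrees under its edge, pushes it up.
- sash_index (a point): Index of the window: right-hand end of a small black horizontal bar (14 x 3 mm) on the window's bottom rail, 5 mm above the lip nose point; it moves with the window.
- pointer_tip (a point): Tip of the black wedge on the clip (18 mm high) on the right-hand post; marks the wanted height of the index. Fixed; its height differs each time, 80 to 150 mm above the index's lowest position.
- fan_box: Grey fan switch box, 90 x 75 x 35 mm high, fixed on the worktop to one side in front of the hood; origin at the centre of its underside; the button sits 8 mm towards -x of the centre.
- fan_button_top (a point): Centre of the top of the round grey push button (radius 16 mm) on the fan box, 58 mm above the worktop (23 mm above the box top; black collar of radius 24 mm round it 12 mm high); it is pressed straight down.
- fan_button (a joint): Travel of the button in m, 0 up, 0.007 fully down; a spring returns it, about 5 N at full travel.
- timer: White timer with small buttons, 60 x 66 x 24 mm, loose, standing on the side of the hood where the fan box is not; origin at the centre of its underside. A bystander.
- brass_weight: Brass weight, 37 mm across and 66 mm high, loose, left of the hood; origin at the centre of its underside. A bystander.
- caliper: Caliper, 67 x 225 x 15 mm, loose, lying flat on the worktop in front of the hood; origin at the centre of its underside. A bystander.
- cup: Black cast cup, 113 mm across and 30 mm high, loose on the floor of the hood behind the window; origin at the centre of its underside. A bystander.

How it is judged:
On the way, in this order (a step that is already met when the one before it is completed fails the run):
1. the fingers push against the round edge or underside of the lip ((contact force between the fingers and sash_c0 above 0.5 N or contact force between the fingers and sash_c1 above 0.5 N)), for 0.15 s.
2. the window's index stands level with the pointer, within 8 mm (z of sash_index in the frame of pointer_tip between -0.008 and 0.008 m), for 0.5 s.
3. the fan button is pressed fully down with the fingers (value of joint fan_button above 0.005 m and contact force between the fingers and anything else above 0.5 N), for 0.05 s.
At the end, for the whole second after the job is handed in: The window stands still with its index within 8 mm in height of the pointer's tip, and the fan button, having been pressed down at least 5 of its 7 mm after the window was set, is up again (all of step 2 and velocity of joint sash between -0.005 and 0.005 m/s and value of joint fan_button below 0.002 m); the robot touches nothing.
It fails at once if the lip is pinched (fingers pressing on its upper face and on its underside or round edge at once) ((contact force between the fingers and sash_c0 above 0.5 N or contact force between the fingers and sash_c1 above 0.5 N) and contact force between the fingers and sash_c2 above 1 N).
It fails at once if a bystander (timer, brass weight, caliper or cup) is moved more than 20 mm or lifted (distance of any of timer, brass_weight, caliper, cup from where it was at the start of the episode above 0.02 m).
It fails at once if the brass weight is tipped over (angle between brass_weight's own z axis and vertical above 0.5 rad).
It also fails if it takes over 56 s, if anything falls off the work surface, if the arm or the gripper's body presses on something with over 40 N, if the wrist force passes 120 N, or if a joint passes its speed limit or range.

## Working session

There is one attempt and no reset: what is moved stays moved. The work goes in short steps, Python scripts to look and compute and a shell command to move; the robot and the scene stay as the last step left them, time stands still between calls to the robot, and variables do not carry over. Pictures are saved under pics/ and viewed, on a budget of 10 in all, crops included, one or two more only if the job needs it, and the job is handed in when it is done.

```bash
mkdir -p pics; cat > h.py <<'E'
import numpy as np, cv2
from station import manip
def snap(n,f):
    p=manip.camera_params(n); im=manip.snapshot(n); cv2.imwrite(f'pics/{f}.png',cv2.cvtColor(im,cv2.COLOR_RGB2BGR)); np.save(f'pics/{f}.npy',p,allow_pickle=True); return im,p
def load(f): return np.load(f'pics/{f}.npy',allow_pickle=True).item()
def ray(p,u,v):
    T=np.array(p['pose']); d=np.array([(u-p['cx'])/p['fx'],-(v-p['cy'])/p['fy'],-1]); d=T[:3,:3]@d; return T[:3,3],d/np.linalg.norm(d)
def onz(p,u,v,z):
    o,d=ray(p,u,v); return o+d*(z-o[2])/d[2]
def tri(p1,a,p2,b):
    o1,d1=ray(p1,*a);o2,d2=ray(p2,*b); s=np.linalg.lstsq(np.c_[d1,-d2],o2-o1,rcond=None)[0]
    x,y=o1+s[0]*d1,o2+s[1]*d2; return (x+y)/2,np.linalg.norm(x-y)
def proj(p,X):
    T=np.array(p['pose']); c=T[:3,:3].T@(np.array(X)-T[:3,3]); return p['cx']+p['fx']*c[0]/-c[2],p['cy']-p['fy']*c[1]/-c[2]
E
python3 - <<'E'
from h import *
s=manip.sense(); print(s)
for n in('side','top','wrist'):
    im,p=snap(n,n+'0'); print(n,p)
E
```

```text
{'t': 0.0, 'q': array([ 9.25490709e-01,  5.28455017e-01,  1.43387108e+00, -9.60304272e-06,
        1.18139405e+00, -1.78488040e-01]), 'qd': array([ 9.71680014e-05, -1.65797481e-03,  8.24615252e-04, -1.09977053e-03,
        3.30515419e-04, -9.43951715e-04]), 'tau': array([-1.21848425e-03, -4.42350590e+01, -1.78025776e+01, -1.62045967e-04,
        8.32675636e-03,  2.04986355e-05]), 'tcp_pos': array([0.2808223 , 0.55757735, 0.23035039]), 'tool_rot': array([ 2.31293307e-01,  9.72883485e-01, -9.76551600e-04, -4.21798515e-04]), 'force': array([ 0.13122258,  0.17298684, -0.5285047 ]), 'ft_torque': array([-0.02665068, -0.02676109,  0.03103298]), 'finger_gap': 0.9984894294597315}
side {'fx': 535.3606077042066, 'fy': 535.3606077042066, 'cx': 325.95858649449036, 'cy': 239.69570129164998, 'pose': array([[ 0.94813047,  0.21238089, -0.23652264,  0.31662162],
       [-0.31744102,  0.67173452, -0.66933096, -0.77467692],
       [ 0.01672731,  0.70969507,  0.70431037,  0.97999709],
       [ 0.        ,  0.        ,  0.        ,  1.        ]])}
top {'fx': 480.0146118975128, 'fy': 480.0146118975128, 'cx': 322.0721764603559, 'cy': 236.30512588315614, 'pose': array([[ 0.00706161,  0.98554374, -0.16927395,  0.41284602],
       [-0.99996943,  0.00639142, -0.00450378, -0.01992424],
       [-0.00335677,  0.16930058,  0.98555875,  1.12509319],
       [ 0.        ,  0.        ,  0.        ,  1.        ]])}
wrist {'fx': 432.35911839201856, 'fy': 432.35911839201856, 'cx': 322.59695791661346, 'cy': 245.71517223783815, 'pose': array([[ 0.45001341, -0.85202338, -0.26747728,  0.21303434],
       [ 0.89301875,  0.4285696 ,  0.13727931,  0.59262134],
       [-0.00233255, -0.30063975,  0.95373492,  0.37174913],
       [ 0.        ,  0.        ,  0.        ,  1.        ]])}
```

View pics/side0.png

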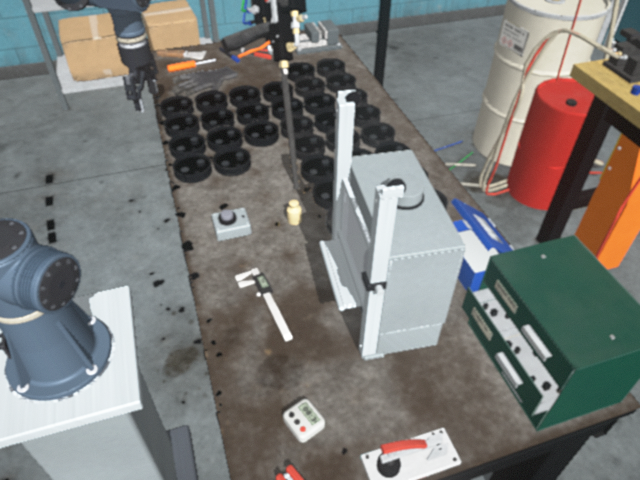

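View pics/top0.png

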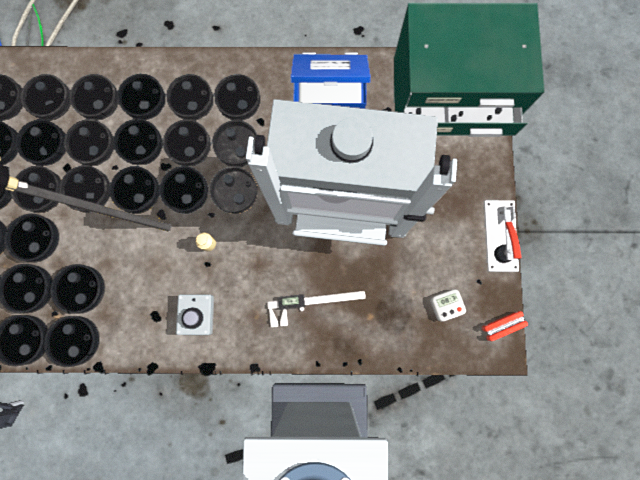

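The top view shows the hood at centre, with its lip front edge at about (293–386, 233–241). The fan button is at (191,318), the caliper around (320,300), the brass weight at (205,241) and the timer at (449,305). In the side view the clip is near (372,285) and the button near (227,216). Next I'll enlarge the hood.

```bash
python3 - <<'E'
from h import *
a=cv2.imread('pics/side0.png')[230:360,310:410]; b=cv2.imread('pics/top0.png')[170:260,260:450]
a=cv2.resize(a,None,fx=4,fy=4,interpolation=cv2.INTER_CUBIC); b=cv2.resize(b,None,fx=2.1,fy=2.1,interpolation=cv2.INTER_CUBIC)
c=np.zeros((520,800,3),np.uint8); c[:,:400]=a; c[:b.shape[0],400:400+b.shape[1]]=b[:,:400]
w=cv2.imread('pics/wrist0.png'); w=cv2.resize(w,(400,300)); c[220:520,400:]=w
cv2.imwrite('pics/m1.png',c)
S,T=load('side0'),load('top0')
B=tri(S,(227,214),T,(191,318)); print('button',B); print(onz(T,191,318,.058),onz(S,227,214,.058))
print('ptr',tri(S,(372,286),T,(425,214)))
for z in(.098,.128): print('lip',onz(T,293,237,z),onz(T,385,243,z))
for n,uv,z in(('brass',(205,241),.066),('timer',(449,305),.024),('calA',(275,322),.01),('calB',(365,295),.01)): print(n,onz(T,*uv,z))
E
```

```text
button (array([0.41373271, 0.272423  , 0.05278698]), np.float64(0.0026125406000319608))
[0.41243915 0.27117419 0.058     ] [0.41447028 0.26632579 0.058     ]
ptr (array([ 0.60778278, -0.20932137,  0.24008239]), np.float64(0.001925726620621967))
lip [0.58731377 0.04787249 0.098     ] [ 0.57543142 -0.15156561  0.098     ]
lip [0.5822178  0.04589224 0.128     ] [ 0.57068253 -0.14772055  0.128     ]
brass [0.58239651 0.24670417 0.066     ]
timer [ 0.44563895 -0.30408645  0.024     ]
calA [0.40476022 0.09145155 0.01      ]
calB [ 0.46756801 -0.11487068  0.01      ]
```

View pics/m1.png

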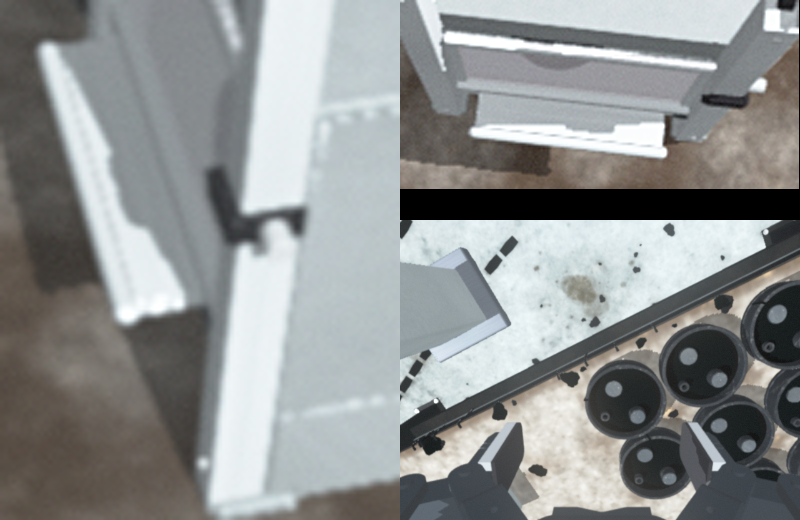

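The lip lies at about x=0.58, y from -0.15 to +0.05. The commands only shift and spin the tool, so I'll check whether reaching the arm's limit lets it tilt. Going straight up from the start pose is clear space, and I'll shut the fingers on the way.

```bash
python3 -m crank '[[[0,0,-5],0],[[0,0,-10],0],[[0,0,-15],0],[[0,0,-20],0],[[0,0,-25],0],[[0,0,-30],0],[[0,0,-35],0],[[0,0,-40],0],[[0,0,-45],0],[[0,0,-50],0]]' 0
python3 - <<'E'
from h import *
s=manip.sense();print(s['q'].round(3),s['tool_rot'].round(3))
S,T=load('side0'),load('top0')
R=tri(S,(340.5,309.5),T,(386.2,243.8));L=tri(S,(321,242),T,(294.3,233.3));print(L,R)
print('base',onz(S,361.7,358.7,0)); print('tip',tri(S,(363.3,273),T,(403.8,216.7)))
E
```

```text
t: 1.15
tcp_pos: [0.2788, 0.5536, 0.7276]
tool_rot: [0.231, 0.973, 0.002, 0.0]
force: [16.7, 42.9, 109.4]
finger_gap: 0.003
[ 9.240e-01  4.770e-01  2.170e-01  1.000e-03  2.443e+00 -1.790e-01] [0.231 0.973 0.002 0.   ]
(array([0.59327872, 0.04402154, 0.11465307]), np.float64(0.0014950813792699504)) (array([ 0.57128061, -0.15198528,  0.11473633]), np.float64(0.00041236063833465853))
base [ 0.60416249 -0.2068838   0.        ]
tip (array([ 0.60499186, -0.17056551,  0.23428462]), np.float64(0.0008781763388559853))
```

```bash
python3 -m crank '[[[0,0,0],0],[[0,0,-0.5],0],[[0,0,-1],0],[[0,0,-1.5],0],[[0,0,-2],0]]'
python3 - <<'E'
from h import *
s=manip.sense();print(s['q'].round(4),s['tool_rot'].round(3),s['force'].round(1))
E
```

```text
t: 1.65
tcp_pos: [0.2752, 0.5464, 0.736]
tool_rot: [0.231, 0.973, 0.006, 0.002]
force: [0.4, 0.4, -0.2]
finger_gap: -0.002
[ 0.9208  0.4632  0.218   0.003   2.4485 -0.181 ] [0.231 0.973 0.006 0.002] [ 0.4  0.4 -0.2]
```

```bash
python3 -m crank '[[[0,0,-3],0],[[0,0,-6],0],[[0,0,-10],0],[[0,0,-14],0],[[0,0,-17],0],[[0,0,-20],0],[[0,0,-20],0]]'
python3 - <<'E'
from h import *
s=manip.sense();print(s['q'].round(4),s['tool_rot'].round(3),s['force'].round(1))
E
python3 -m crank '[[[0,0,0],0],[[0,0,1],0],[[0,0,2],0]]'
python3 - <<'E'
from h import *
s=manip.sense();print(s['q'].round(4),s['tool_rot'].round(3),s['force'].round(1))
E
```

```text
t: 2.35
tcp_pos: [0.2418, 0.48, 0.7943]
tool_rot: [0.231, 0.973, 0.016, 0.004]
force: [-0.0, 0.2, 0.0]
finger_gap: -0.001
[ 0.8924  0.3588  0.2181  0.0118  2.5318 -0.2019] [0.231 0.973 0.016 0.004] [-0.   0.2  0. ]
t: 2.65
tcp_pos: [0.2431, 0.482, 0.7725]
tool_rot: [0.231, 0.973, 0.016, 0.004]
force: [0.6, -0.7, 0.0]
finger_gap: -0.001
[ 0.8928  0.3231  0.3437  0.0105  2.4435 -0.203 ] [0.231 0.973 0.016 0.004] [ 0.6 -0.7  0. ]
```

The tilt does persist, but only about 2° builds up, and each attempt is slow, so I'll drop it. Instead the near-vertical fingertips will press on the round edge and push up, with the camera kept on the robot's side. First I'll work out the way to a spot in front of the lip.

```bash
cat >> h.py <<'E'
from scipy.spatial.transform import Rotation as Ro
def plan(X,az=None):
    s=manip.sense(); R=Ro.from_quat(s['tool_rot']).as_matrix(); d=R.T@(np.array(X)-s['tcp_pos'])*100
    a=np.degrees(np.arctan2(R[1,0],R[0,0])); print('shift cm',d.round(2),'az',a.round(1),'spin',None if az is None else round(-((az-a+180)%360-180),1),'toolz',R[:,2].round(3),'t',round(s['t'],2),'F',s['force'].round(1))
E
python3 -c "
from h import *
plan((.44,-.04,.30),173.6)"
```

```text
shift cm [-41.08 -39.25  46.01] az 153.3 spin -20.3 toolz [ 0.014  0.029 -0.999] t 2.65 F [ 0.6 -0.7  0. ]
```

```bash
python3 -m crank '[[[-0.4,-0.4,0.5],-1],[[-1.4,-1.4,1.7],-3],[[-3,-2.9,3.4],-5],[[-5,-4.8,5.6],-8],[[-7.4,-7.1,8.3],-11],[[-9.8,-9.4,11],-14],[[-12.2,-11.7,13.7],-17],[[-14.6,-14,16.4],-19],[[-17,-16.3,19.1],-20],[[-19.4,-18.6,21.8],-20.3]]'
python3 -c "
from h import *
plan((.44,-.04,.30),173.6)"
```

```text
t: 3.65
tcp_pos: [0.3356, 0.2332, 0.5478]
tool_rot: [0.056, 0.998, 0.015, 0.006]
force: [1.1, 0.5, -0.8]
finger_gap: -0.0
shift cm [-13.16 -26.72  24.14] az 173.6 spin -0.0 toolz [ 0.014  0.029 -0.999] t 3.65 F [ 1.1  0.5 -0.8]
```

```bash
python3 -m crank '[[[-1.7,-3.5,3.1],0],[[-3.4,-7,6.2],0],[[-5.1,-10.5,9.3],0],[[-6.8,-14,12.5],0],[[-8.5,-17.4,15.7],0],[[-10,-20.5,18.5],0],[[-11.3,-23,20.8],0],[[-12.3,-25,22.6],0],[[-12.9,-26.2,23.7],0],[[-13.1,-26.7,24.1],0]]'
python3 -m crank '[[[0,0,0],0],[[0,0,0],0]]'
python3 - <<'E'
from h import *
snap('wrist','w1'); plan((.545,-.06,.10))
E
```

```text
t: 4.65
tcp_pos: [0.4391, -0.0394, 0.3006]
tool_rot: [0.057, 0.998, 0.015, 0.005]
force: [-0.2, 0.1, -0.2]
finger_gap: -0.0
t: 4.85
tcp_pos: [0.4392, -0.038, 0.3026]
tool_rot: [0.056, 0.998, 0.015, 0.007]
force: [0.2, 0.0, 0.1]
finger_gap: -0.004
shift cm [-10.51  -1.63  20.38] az 173.6 spin None toolz [ 0.016  0.028 -0.999] t 4.9 F [-0.2  0.4 -0.5]
```

View pics/w1.png

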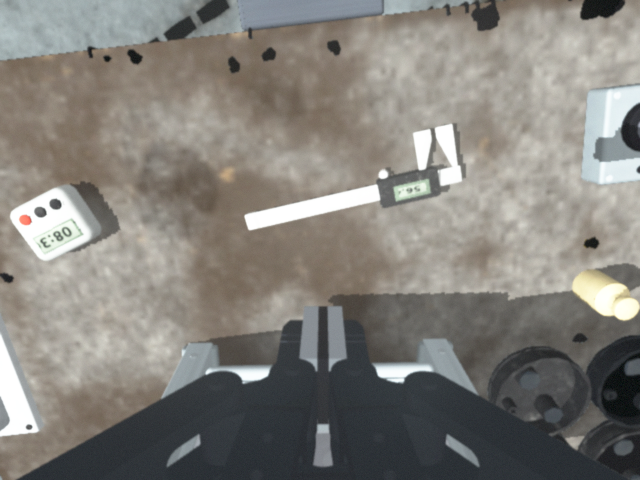

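The wrist view shows the gripper hiding the hood, with the caliper clear of the fingers at (245–460,130–225) and the timer at (60,220). I'll use the side and top cameras to compare heights. Now to move just in front of the lip nose.

```bash
python3 -m crank '[[[-0.5,-0.1,1],0],[[-1.7,-0.3,3.3],0],[[-3.3,-0.5,6.5],0],[[-5,-0.8,9.8],0],[[-6.7,-1.1,13],0],[[-8.2,-1.3,16],0],[[-9.4,-1.5,18.6],0],[[-10.1,-1.6,20.2],0],[[-10.4,-1.6,20.9],0],[[-10.5,-1.6,21.1],0]]'
python3 -m crank '[[[0,0,0],0],[[-0.5,0,0],0],[[-1,0,0],0],[[-1.3,0,0],0],[[-1.6,0,0],0],[[-1.6,0,0],0]]'
python3 -c "
from h import *
plan((.572,-.06,.092))"
```

```text
t: 5.9
tcp_pos: [0.5446, -0.0598, 0.091]
tool_rot: [0.056, 0.998, 0.015, 0.006]
force: [-0.8, -0.6, 0.2]
finger_gap: 0.004
t: 6.5
tcp_pos: [0.5612, -0.0624, 0.0923]
tool_rot: [0.056, 0.998, 0.015, 0.007]
force: [0.0, -0.2, -0.3]
finger_gap: -0.0
shift cm [-1.05  0.36  0.05] az 173.5 spin None toolz [ 0.016  0.028 -0.999] t 6.5 F [ 0.  -0.2 -0.3]
```

Approach slowly until contact.

```bash
python3 -m crank '[[[-0.2,0,0],0],[[-0.4,0,0],0],[[-0.6,0,0],0],[[-0.6,0,0],0]]'
python3 -m crank '[[[-0.2,0,0],0],[[-0.4,0,0],0],[[-0.5,0,0],0],[[-0.5,0,0],0]]'
```

```text
t: 6.9
tcp_pos: [0.5669, -0.0629, 0.092]
tool_rot: [0.056, 0.998, 0.015, 0.007]
force: [0.1, -0.8, 0.9]
finger_gap: -0.001
t: 7.3
tcp_pos: [0.5671, -0.0627, 0.0913]
tool_rot: [0.056, 0.998, 0.015, 0.001]
force: [-7.7, -2.5, 3.6]
finger_gap: 0.001
```

```bash
python3 -m crank '[[[-0.2,0,0],0],[[-0.4,0,0],0],[[-0.6,0,0],0],[[-0.6,0,-0.5],0],[[-0.6,0,-1],0],[[-0.6,0,-1.5],0],[[-0.6,0,-2],0],[[-0.6,0,-2],0]]'
python3 - <<'E'
from h import *
plan((.572,-.06,.092)); snap('side','s1'); a=cv2.imread('pics/s1.png')[220:370,300:420]; b=cv2.imread('pics/side0.png')[220:370,300:420]
cv2.imwrite('pics/m2.png',np.hstack([cv2.resize(x,None,fx=3.3,fy=3.3,interpolation=cv2.INTER_CUBIC) for x in(b,a)]))
E
```

```text
t: 8.1
tcp_pos: [0.567, -0.0627, 0.1095]
tool_rot: [0.055, 0.998, 0.016, -0.005]
force: [-14.3, -2.2, 1.9]
finger_gap: 0.005
shift cm [-0.49  0.27  1.75] az 173.7 spin None toolz [-0.008  0.033 -0.999] t 8.1 F [-14.3  -2.2   1.9]
```

View pics/m2.png

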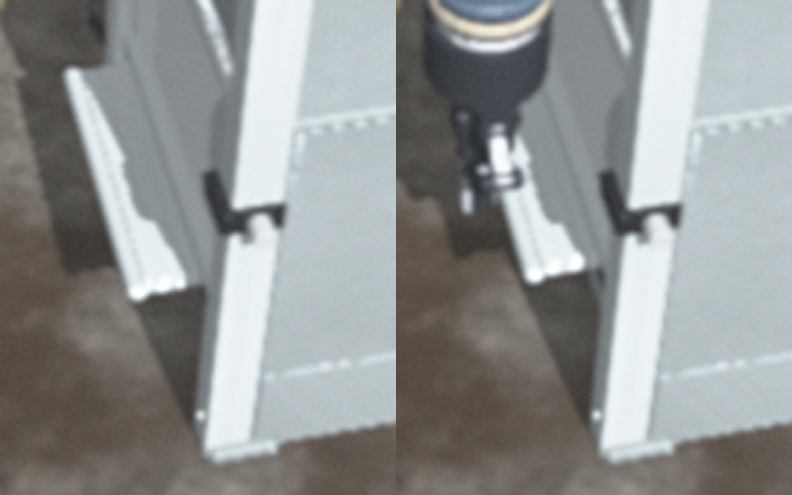

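The window rises with the fingers: the lip's right end in the side crop went from row 297 to row 280, about 13 mm. I'll press slightly harder and keep going.

```bash
python3 -m crank '[[[-0.2,0,-0.5],0],[[-0.4,0,-1.2],0],[[-0.4,0,-1.9],0],[[-0.4,0,-2.6],0],[[-0.4,0,-3.3],0],[[-0.4,0,-4],0],[[-0.4,0,-4.6],0],[[-0.4,0,-5.1],0],[[-0.4,0,-5.4],0],[[-0.4,0,-5.4],0]]'
python3 - <<'E'
from h import *
plan((.572,-.06,.092)); snap('side','s2'); snap('top','t2');a=cv2.imread('pics/s2.png')[210:310,300:400]; b=cv2.imread('pics/t2.png')[180:260,360:460]
b=cv2.copyMakeBorder(b,0,20,0,0,cv2.BORDER_CONSTANT)
cv2.imwrite('pics/m3.png',np.hstack([cv2.resize(x,None,fx=4,fy=4,interpolation=cv2.INTER_CUBIC) for x in(a,b)]))
E
```

```text
t: 9.15
tcp_pos: [0.5668, -0.0627, 0.162]
tool_rot: [0.055, 0.998, 0.018, -0.009]
force: [-20.0, 2.4, 0.0]
finger_gap: 0.001
shift cm [-0.63  0.08  6.99] az 173.7 spin None toolz [-0.017  0.037 -0.999] t 9.15 F [-20.    2.4   0. ]
```

View pics/m3.png

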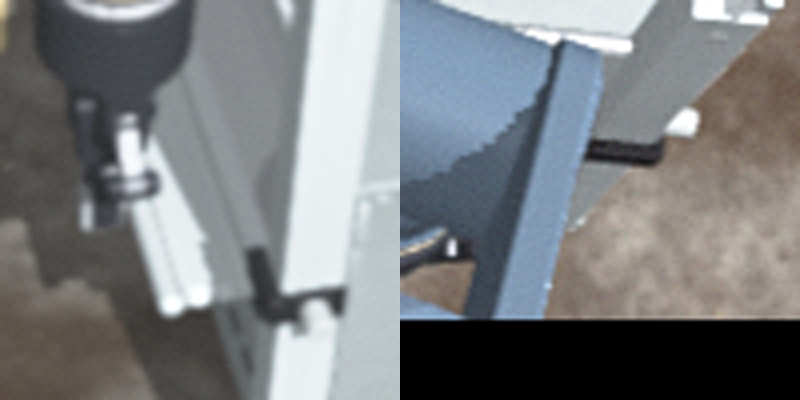

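The lip's right end is now at side pixel (343,286). The pointer's tip is at the upper end of the black bar, (363.7,273), and the clip's outer corner is centred near (367,285.7). I'll turn these into heights.

```bash
python3 - <<'E'
from h import *
from scipy.optimize import brentq
S=load('s2')
f=lambda x,y,v: brentq(lambda z: proj(S,(x,y,z))[1]-v,0,.4)
print('lip0',f(.571,-.152,309.5),'now',f(.571,-.152,286.3)); print(proj(S,(.571,-.152,.16)))
print('tip',f(.605,-.1706,273),proj(S,(.605,-.1706,.234)),'clip',f(.600,-.207,285.7),proj(S,(.6,-.207,.234)))
E
```

```text
lip0 0.11493948043422074 now 0.18753744136281933
(np.float64(341.09034668147837), np.float64(295.3649473300922))
tip 0.23448594705069242 (np.float64(363.0725674567313), np.float64(273.17358947905075)) clip 0.24071343585093344 (np.float64(367.79918778424076), np.float64(288.09941497247104))
```

```bash
python3 -m crank '[[[0,0,-0.5],0],[[0,0,-1.1],0],[[0,0,-1.7],0],[[0,0,-2.3],0],[[0,0,-2.9],0],[[0,0,-3.4],0],[[0,0,-3.8],0],[[0,0,-4],0],[[0,0,-4],0]]'
python3 - <<'E'
from h import *
plan((.545,-.06,.092)); snap('side','s3'); a=cv2.imread('pics/s3.png')[215:315,310:410]
cv2.imwrite('pics/m4.png',cv2.resize(a,None,fx=6,fy=6,interpolation=cv2.INTER_CUBIC))
E
```

```text
t: 10.15
tcp_pos: [0.5668, -0.0628, 0.2016]
tool_rot: [0.055, 0.998, 0.019, -0.009]
force: [-18.7, 5.6, 0.0]
finger_gap: -0.001
shift cm [ 1.97 -0.37 11.  ] az 173.7 spin None toolz [-0.016  0.039 -0.999] t 10.15 F [-18.7   5.6   0. ]
```

View pics/m4.png

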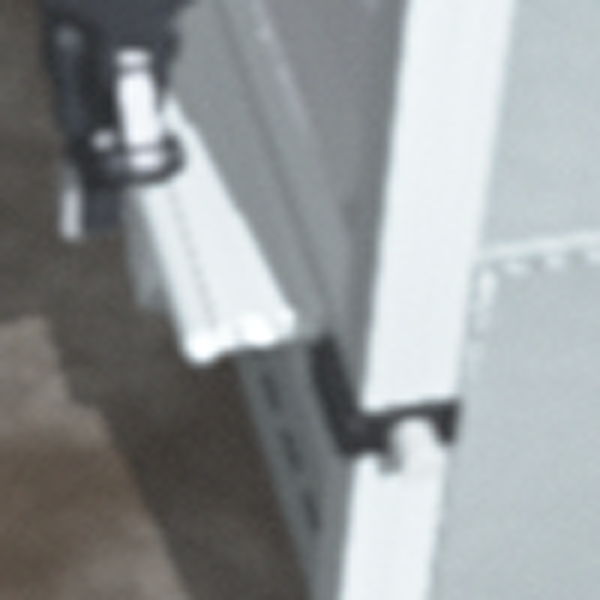

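```bash
python3 -m crank '[[[0.5,0,0],0],[[1.2,0,0],0],[[2.5,0,0],0],[[4.5,0,0],0],[[7,0,0],0],[[9.5,0,0],0],[[12,0,0],0],[[14,0,0],0],[[15,0,0],0],[[15,0,0],0]]'
python3 - <<'E'
from h import *
from scipy.optimize import brentq
S=load('s3')
print('lip now',brentq(lambda z: proj(S,(.571,-.152,z))[1]-272.5,0,.4)); plan((.4,-.06,.2))
snap('side','s4'); snap('top','t4'); snap('wrist','w4')
a=cv2.imread('pics/s4.png')[215:315,310:410]; b=cv2.imread('pics/t4.png')[180:280,350:450]; w=cv2.imread('pics/w4.png')
c=np.vstack([np.hstack([cv2.resize(x,None,fx=4,fy=4,interpolation=cv2.INTER_CUBIC) for x in(a,b)]),np.zeros((200,800,3),np.uint8)])
c[400:,:266]=cv2.resize(w,(266,200)); cv2.imwrite('pics/m5.png',c)
E
```

```text
t: 11.2
tcp_pos: [0.4302, -0.0509, 0.2048]
tool_rot: [0.056, 0.998, 0.015, 0.007]
force: [-0.1, -0.1, 0.0]
finger_gap: 0.001
lip now 0.2275670881863854
shift cm [ 2.91 -1.26  0.41] az 173.5 spin None toolz [ 0.015  0.028 -0.999] t 11.2 F [-0.1 -0.1  0. ]
```

View pics/m5.png

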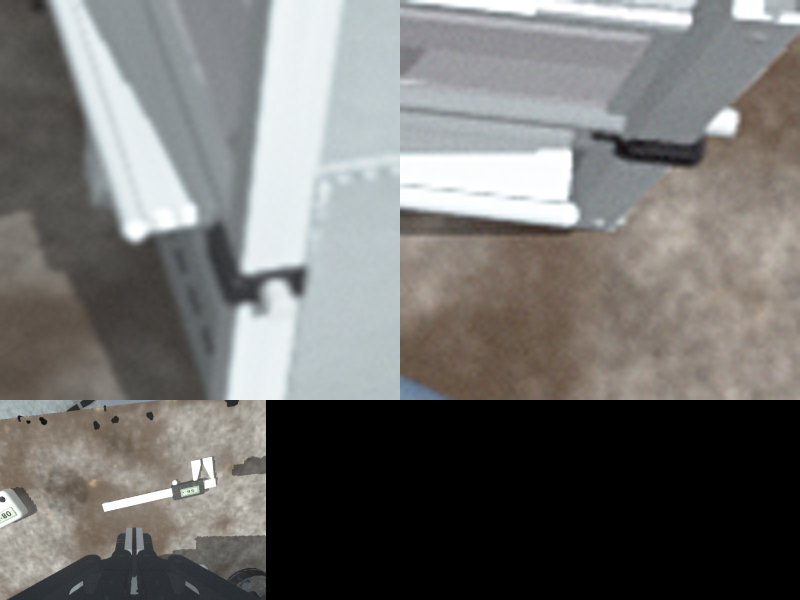

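```bash
python3 - <<'E'
from h import *
S,T=load('s4'),load('t4')
print('nose',tri(S,(343,272.5),T,(394.5,233.3))); print('tip',tri(S,(363,272.3),T,(404,217)))
print('index via top if level w tip', onz(T,404.2,214,.234)); plan((.545,-.056,.265))
E
```

```text
nose (array([ 0.57268102, -0.15298802,  0.22835598]), np.float64(0.0017095074699852435))
tip (array([ 0.6040788 , -0.17058349,  0.23651676]), np.float64(0.001164999757609279))
index via top if level w tip [ 0.60985157 -0.17139476  0.234     ]
shift cm [-11.31   1.    -5.83] az 173.5 spin None toolz [ 0.017  0.028 -0.999] t 11.35 F [0.1 0.1 0.1]
```

Estimates put the index at about 0.233 and the tip at 0.2365, close to level. I'll check it with a closer wrist view.

```bash
python3 -m crank '[[[-0.5,0,-1],0],[[-1.5,0.2,-2.5],0],[[-3,0.4,-4],0],[[-5,0.6,-5],0],[[-7,0.8,-5.6],0],[[-9,0.9,-5.8],0],[[-10.4,1,-5.8],0],[[-11,1,-5.8],0],[[-11.3,1,-5.8],0],[[-11.3,1,-5.8],0]]'
python3 - <<'E'
from h import *
im,p=snap('wrist','w5'); print(proj(p,(.604,-.1706,.236)),proj(p,(.573,-.153,.228)))
u,v=map(int,proj(p,(.604,-.1706,.236))); u0=max(0,u-70);v0=min(max(0,v-70),340)
a=cv2.imread('pics/w5.png')[v0:v0+140,u0:u0+180]; print(u0,v0)
cv2.imwrite('pics/m6.png',cv2.resize(a,None,fx=4,fy=4,interpolation=cv2.INTER_CUBIC))
E
```

```text
t: 12.35
tcp_pos: [0.5433, -0.0553, 0.2636]
tool_rot: [0.056, 0.998, 0.015, 0.006]
force: [-0.4, -0.3, -0.9]
finger_gap: -0.002
(np.float64(91.90385835959924), np.float64(441.5519461101796)) (np.float64(118.95862619550857), np.float64(371.20890597153175))
21 340
```

View pics/m6.png

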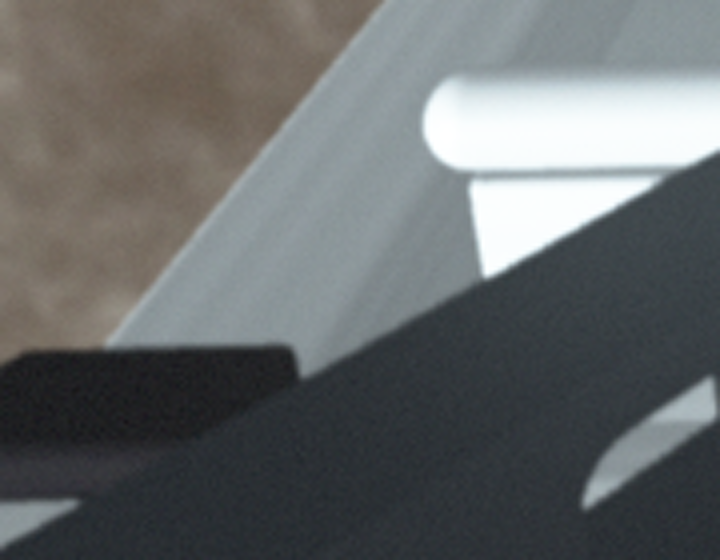

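The gripper hides the tip. The nose end is at crop (425,120), and the clip's edge is at (295,350). I'll go higher and further left for a clear view.

```bash
python3 -m crank '[[[0,0.5,-1],0],[[0,1.5,-3],0],[[0,2.7,-5.2],0],[[0,3.5,-7],0],[[0,4,-8],0],[[0,4,-8],0],[[0,4,-8],0]]'
python3 - <<'E'
from h import *
im,p=snap('wrist','w6'); print(proj(p,(.604,-.1706,.236)),proj(p,(.573,-.153,.228)))
u,v=map(int,proj(p,(.604,-.1706,.236))); u0=max(0,u-60);v0=min(max(0,v-80),360)
a=cv2.imread('pics/w6.png')[v0:v0+120,u0:u0+160]; print(u0,v0)
cv2.imwrite('pics/m7.png',cv2.resize(a,None,fx=5,fy=5,interpolation=cv2.INTER_CUBIC))
E
```

```text
t: 13.1
tcp_pos: [0.546, -0.0178, 0.3449]
tool_rot: [0.056, 0.998, 0.015, 0.006]
force: [0.5, -0.5, 0.0]
finger_gap: -0.004
(np.float64(93.34160736954178), np.float64(351.74573853507763)) (np.float64(112.9547899859441), np.float64(300.0831791956325))
33 271
```

View pics/m7.png

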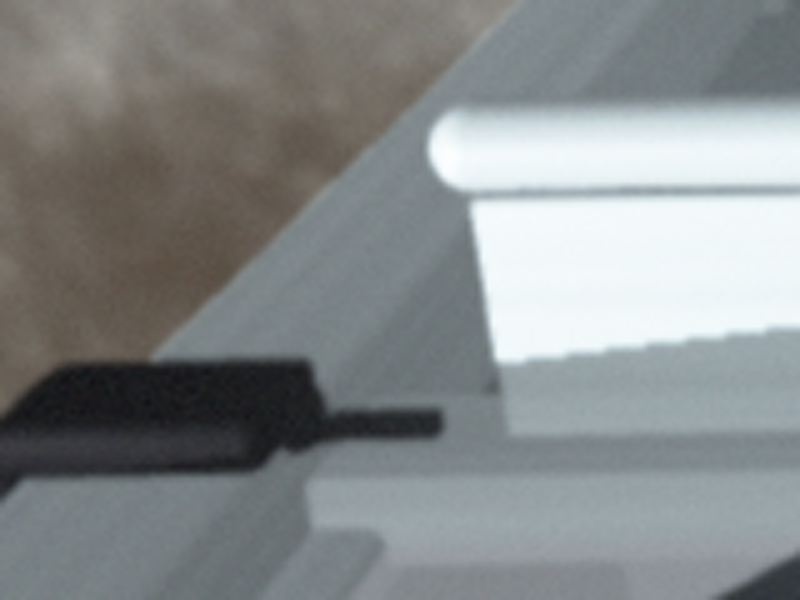

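Here the index bar shows at crop (320–440,424), right beside the pointer's tip at about (322,411). A quick numeric cross-check follows.

```bash
python3 - <<'E'
from h import *
W,T,S=load('w6'),load('t4'),load('s4')
cor=lambda u,v:(u-5.3,v-1.3)
print('tip W+S',tri(W,cor(98,353.4),S,(363,272.3))); print('nose W+S',tri(W,cor(119.5,301),S,(343,272.5)))
o,d=ray(W,*cor(97,355.8))
for x in(.604,.608,.612,.616): print('index on ray',o+d*(x-o[0])/d[0])
plan((.545,-.056,.2))
E
```

```text
tip W+S (array([ 0.60429045, -0.17077488,  0.23657364]), np.float64(0.0007081946469501384))
nose W+S (array([ 0.57249812, -0.15226654,  0.22766027]), np.float64(0.0008820952499352507))
index on ray [ 0.604      -0.17005192  0.23936128]
index on ray [ 0.608      -0.17468007  0.23210985]
index on ray [ 0.612      -0.17930822  0.22485841]
index on ray [ 0.616      -0.18393637  0.21760698]
shift cm [-0.21 -4.22 14.31] az 173.5 spin None toolz [ 0.013  0.029 -1.   ] t 13.15 F [ 0.5  1.4 -0.4]
```

All checks agree that the index is about 4 mm below the tip. That's within 8 mm, but I'll nudge it up about 4 mm for margin.

```bash
python3 -m crank '[[[0,-0.3,1],0],[[0,-1,3],0],[[0,-2,6],0],[[0,-3,9],0],[[0,-3.8,11.5],0],[[0,-4.2,13.2],0],[[0,-4.2,14],0],[[0,-4.2,14.2],0],[[0,-4.2,14.2],0]]'
python3 -m crank '[[[-0.4,0,0],0],[[-0.9,0,0],0],[[-1.4,0,0],0],[[-1.8,0,0],0],[[-2.2,0,0],0],[[-2.6,0,0],0],[[-3,0,0],0],[[-3.3,0,0],0],[[-3.3,0,0],0]]'
```

```text
t: 14.05
tcp_pos: [0.5439, -0.0555, 0.2018]
tool_rot: [0.056, 0.998, 0.015, 0.006]
force: [0.4, -0.1, -0.6]
finger_gap: 0.004
t: 14.95
tcp_pos: [0.5675, -0.0581, 0.1996]
tool_rot: [0.055, 0.998, 0.016, -0.005]
force: [-15.5, -2.4, 2.5]
finger_gap: 0.003
```

```bash
python3 -m crank '[[[0,0,-0.2],0],[[0,0,-0.4],0],[[0,0,-0.5],0],[[0,0,-0.5],0]]'
python3 -m crank '[[[0.5,0,0],0],[[1.2,0,0],0],[[2.5,0,0],0],[[4.5,0,0],0],[[7,0,0],0],[[9.5,0,0],0],[[11.5,0,0],0],[[12.5,0,0],0],[[13,0,0],0],[[13,0,0],0]]'
python3 - <<'E'
from h import *
snap('side','s7'); snap('top','t7')
a=lambda f:cv2.imread(f'pics/{f}.png')
# shift of lip right end between before/after (side) by template match
g=lambda f:cv2.resize(cv2.cvtColor(a(f),cv2.COLOR_BGR2GRAY),None,fx=4,fy=4,interpolation=cv2.INTER_CUBIC)
for f0,f1,(u,v) in(('s4','s7',(345,271)),('s4','s7',(370,285)),('t4','t7',(390,232))):
    t=g(f0)[4*v-36:4*v+36,4*u-36:4*u+36]; r=g(f1)[4*v-76:4*v+76,4*u-76:4*u+76]
    m=cv2.minMaxLoc(cv2.matchTemplate(r,t,cv2.TM_CCOEFF_NORMED)); print(f1,(np.array(m[3])-40)/4,m[1])
S=load('s4'); print('px per mm up',[ (proj(S,(.5725,-.1525,.238))[i]-proj(S,(.5725,-.1525,.228))[i])/10 for i in(0,1)])
plan((.35,.15,.2),173.6)
E
```

```text
t: 15.35
tcp_pos: [0.5674, -0.0581, 0.2039]
tool_rot: [0.056, 0.998, 0.016, -0.005]
force: [-14.1, -0.6, -1.7]
finger_gap: 0.002
t: 16.35
tcp_pos: [0.4481, -0.045, 0.2063]
tool_rot: [0.056, 0.998, 0.014, 0.007]
force: [0.6, 0.4, -0.2]
finger_gap: -0.0
s7 [ 0.  -0.5] 0.9946102499961853
s7 [0. 0.] 0.9997549057006836
t7 [0.25 0.  ] 0.9968205094337463
px per mm up [np.float64(0.021147039247790645), np.float64(-0.35709773000920675)]
shift cm [12.03 18.27  1.  ] az 173.5 spin -0.1 toolz [ 0.017  0.028 -0.999] t 16.45 F [-0.1  0.5  0.9]
```

The nudge raised the window about 1.5–2 mm and the post clip didn't move, so the index is now about 2 mm below the tip, well within limits. Next is the button at (0.4135, 0.269).

```bash
python3 -c "
from h import *
plan((.4135,.269,.10))"
```

```text
shift cm [ 7.19 30.5  11.43] az 173.5 spin None toolz [ 0.017  0.028 -0.999] t 16.45 F [-0.1  0.5  0.9]
```

```bash
python3 -m crank '[[[0.3,1.5,0],0],[[1.1,4.5,0],0],[[2,8.5,0],0],[[3,12.5,0.5],0],[[4,17,1.5],0],[[5,21,3],0],[[5.9,25,5],0],[[6.6,28,7.5],0],[[7,29.8,9.5],0],[[7.2,30.5,11],0]]'
python3 -m crank '[[[0,0,0.3],0],[[0,0,0.4],0],[[0,0,0.4],0]]'
python3 - <<'E'
from h import *
plan((.4135,.269,.058)); im,p=snap('wrist','w8'); snap('top','t8')
a=cv2.imread('pics/w8.png')[150:450,170:470]; b=cv2.imread('pics/t8.png')[270:370,140:240]
cv2.imwrite('pics/m8.png',np.hstack([a,cv2.resize(b,(300,300),interpolation=cv2.INTER_CUBIC)]))
E
```

```text
t: 17.45
tcp_pos: [0.4123, 0.2719, 0.1029]
tool_rot: [0.055, 0.998, 0.015, 0.007]
force: [-0.0, -0.0, 0.0]
finger_gap: 0.004
t: 17.75
tcp_pos: [0.4126, 0.2693, 0.1007]
tool_rot: [0.057, 0.998, 0.015, 0.007]
force: [0.2, -0.3, 0.2]
finger_gap: 0.0
shift cm [-0.04 -0.15  4.27] az 173.5 spin None toolz [ 0.015  0.029 -0.999] t 17.75 F [ 0.2 -0.3  0.2]
```

View pics/m8.png

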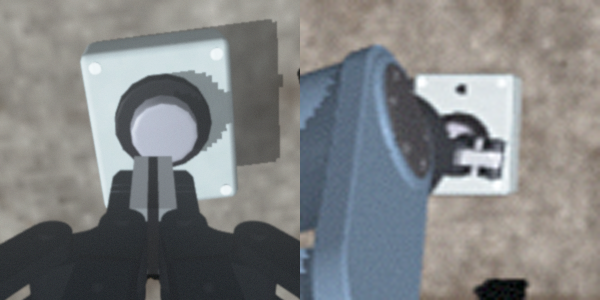

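The wrist view puts the button's centre at full-frame pixel (335,278).

```bash
python3 -c "
from h import *
p=load('w8'); X=onz(p,335,278,.058); print(X, proj(p,manip.sense()['tcp_pos'])); plan((X[0],X[1],.058))"
```

```text
[0.41123348 0.27656134 0.058     ] (np.float64(321.9154784828576), np.float64(329.18353347121445))
shift cm [0.28 0.59 4.32] az 173.5 spin None toolz [ 0.016  0.029 -0.999] t 17.85 F [-0.6  0.4 -0. ]
```

```bash
python3 -m crank '[[[0.1,0.3,1],0],[[0.2,0.4,2],0],[[0.2,0.4,3],0],[[0.2,0.4,3.8],0],[[0.2,0.4,4.2],0],[[0.2,0.4,4.5],0],[[0.2,0.4,4.8],0],[[0.2,0.4,5.1],0],[[0.2,0.4,5.4],0],[[0.2,0.4,5.4],0]]'
```

```text
t: 18.85
tcp_pos: [0.4102, 0.2747, 0.0504]
tool_rot: [0.056, 0.998, 0.015, 0.007]
force: [-7.7, -6.5, 39.4]
finger_gap: 0.001
```

It bottomed out: TCP z is 0.0504 and the force 39 N. Next I lift off and check.

```bash
python3 -m crank '[[[0,0,-0.5],0],[[0,0,-1.2],0],[[0,0,-2.5],0],[[0,0,-4.5],0],[[0,0,-7],0],[[0,0,-9],0],[[0,0,-10.5],0],[[0,0,-11.3],0],[[0,0,-11.5],0],[[0,0,-11.5],0]]'
python3 - <<'E'
from h import *
im,_=snap('wrist','w9'); snap('side','s9'); snap('top','t9')
g=lambda f:cv2.resize(cv2.cvtColor(cv2.imread(f'pics/{f}.png'),cv2.COLOR_BGR2GRAY),None,fx=4,fy=4,interpolation=cv2.INTER_CUBIC)
for f0,f1,(u,v),n in(('s7','s9',(345,271),'lip'),('side0','s9',(303,420),'timer'),('side0','s9',(293,212),'brass'),('side0','s9',(266,290),'caliper')):
    t=g(f0)[4*v-40:4*v+40,4*u-40:4*u+40]; r=g(f1)[4*v-80:4*v+80,4*u-80:4*u+80]
    m=cv2.minMaxLoc(cv2.matchTemplate(r,t,cv2.TM_CCOEFF_NORMED)); print(n,(np.array(m[3])-40)/4,round(m[1],3))
plan((.4,.27,.16))
a=cv2.imread('pics/w9.png');b=cv2.imread('pics/s9.png'); cv2.imwrite('pics/m9.png',np.hstack([cv2.resize(x,(400,300),interpolation=cv2.INTER_AREA) for x in(a,b)]))
E
```

```text
t: 19.85
tcp_pos: [0.4094, 0.272, 0.1612]
tool_rot: [0.056, 0.998, 0.015, 0.006]
force: [-0.0, 0.4, -0.9]
finger_gap: -0.002
lip [0. 0.] 1.0
timer [0. 0.] 1.0
brass [-0.25 -0.25] 0.925
caliper [0. 0.] 1.0
shift cm [ 0.86 -0.28  0.04] az 173.5 spin None toolz [ 0.013  0.028 -1.   ] t 20.0 F [ 0.6  0.7 -0.8]
```

View pics/m9.png

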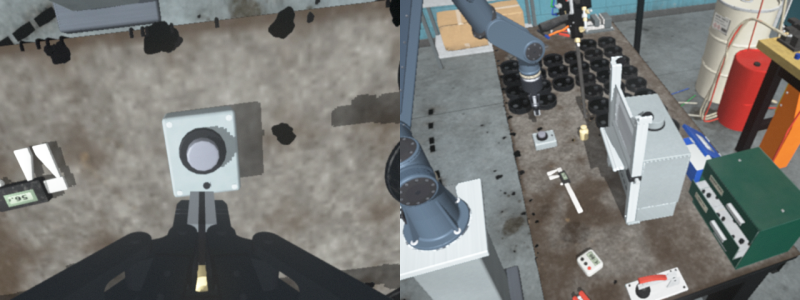

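The arm is clear, the button stands proud of its collar at (205,153), the window is up and the bystanders haven't moved. I'm handing in.

```bash
python3 -c "
from h import *
print(manip.sign_off())"
```

```text
the job is handed in; nothing more can be done
None
```

I set the window level with the pointer to within my measuring error, pressed the fan button fully down and let it back up. I then handed the job in at about 20 s of the 56 s; no verdict is reported.

- **How the window was raised:** the moves can't tilt the tool, so I couldn't get the fingers truly under the lip. With the fingers shut, I pressed their sides against the lip's round edge with about 15–20 N. Friction then carried the window up as the fingers rose, and nothing pressed on the lip's upper face.
- **Window height:** side, top and wrist views put the index about 4 mm below the pointer's tip. I nudged it up about 1.5–2 mm, so it should now be about 2 mm low, give or take 3 mm. I took the index height as 5 mm above the lip nose, because the side camera couldn't see the bar. The wrist view showed the bar right beside the tip. The window did not move between the nudge and hand-in.
- **Button:** it bottomed out with the fingertips at z = 0.0504 and 39 N, and the last wrist picture shows it up again.
- **Bystanders:** the timer and caliper had not moved in the final side picture. The brass weight matched within a quarter pixel, though less cleanly (0.93). I did not check the cup separately.
- **Strain early on:** my first fast upward test move stopped abruptly. The wrist force read 109 N (limit 120), and joint 3 read 0.217–0.218 against its stated lower limit of 0.22. I kept later moves gentler.

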